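# Load the bullion caddy and hold it level above the scale

## Robot

A 7-joint arm with a two-finger parallel gripper is mounted at the origin on the work surface. World frame = base frame: x ahead of the robot, y to its left, z up, the work surface at z = 0. Lengths are in m, angles in rad, forces in N, time in s.
With the tool pointing down it reaches from about 0.4 to 0.9 m from the base axis. Payload 5.6 kg.
Tool frame: the origin (TCP) lies between the finger pads; the fingertips stand 22 mm ahead of it and the grasp point (between the pads) lies 3 mm ahead of it; z points along the fingers, y is the line along which they close (so a half turn about z gives the same grasp; the last joint's range is limited). The gripper opens to 92 mm and grips with 3 to 60 N. Pads are 20 mm wide; open, the fingers measure 128 mm over their backs; the gripper's body (75 mm by 189 mm) begins 69 mm behind the grasp point.
Start: joints at [-1.358, 0.468, -0.012, 1.603, 0.006, 1.071, -0.056], TCP at [0.165, 0.629, 0.237] pointing down, gripper open.
Joint ranges: [-2.53, 2.53], [-0.31, 2.02], [-1.57, 1.55], [0.28, 2.44], [-1.29, 4.43], [0.15, 1.84], [-2.92, 2.92]. Speed limits (rad/s): [2.57, 2.57, 3.14, 3.14, 3.14, 3.14, 3.14].

## Interface

Orientations are given as a unit quaternion [x, y, z, w].
In Python, from cell import arm gives the robot as it stands. The module is installed in compiled form; this text tells all that it offers.
- The arm moves only by the tool drive_tool, never from a script. Its argument "motion" is a list of rows, each a list of 3 entries, a list of its own where there are three numbers: the turn, a rotation vector about the tool's x, y, z in degrees, then the shift along the tool's x, y, z in cm, then the closure, from -1 (fully open) to 1 (shut). In form: [[[rx, ry, rz], [tx, ty, tz], claw], ...]. A call has 1 to 8 rows; each row is the pose to reach, as a shift and turn from the pose commanded when the call began, along the tool's axes at that moment; what a row does not reach only later rows make up. A row lasts 1/12 s, in which the tool goes at most 41.7 mm and 7.16 degrees, less where a joint would pass 70% of its speed; a pose out of reach is approached as far as the arm can. A call with a gripper value outside its range is refused whole. The fingers move at their own pace and stop on an object; "newtons" is the grip in N (left out, the last holds). Time passes only in rows, so rows that repeat a pose let the fingers close. It gives the time, the measured TCP pose, the force, the opening and the grip force at its end, in the units of the state.
- arm.get_obs(): the state, without advancing time (a new reading comes with each control period).
- arm.get_image(name): name is "side" or "top" or "wrist"; returns (picture, depth): 384x512x3 uint8, blue, green, red; 384x512 float32, m along the optical axis (not along the pixel's ray), 0 where there is no reading.
- arm.camera_params(name): a dict with "mtx" (3x3 intrinsics, pixels), "D" ([k1, k2, p1, p2, k3] as OpenCV has them; the pictures are not rectified), "rvec" (rotation vector, rad) and "tvec" (3), from world to camera coordinates, as OpenCV has them; the wrist camera has in their place "mount" (4x4, takes a point from camera to tool coordinates, whose origin is the TCP and whose axes are the flange's). Camera axes: x right, y down, z forward; pixel columns grow to the right and rows downward; lengths in m; the calibration is good to about 2 mm. A picture is of the moment at which its call begins: read the wrist's pose just before it. camera_params takes no time and is no camera call.
- arm.job_done(): hands the job in; it is judged then, once.
The state is a dict: "clock": time; "joint_positions": joint angles; "qvel": joint speeds; "joint_torque": joint torques, N m; "position": TCP position; "tcp_rot": TCP orientation; "contact_force": force on the tool from outside, world axes, zero at the start; "ft_torque": the same for the moment, N m; "grip_width": opening from 0.0 (shut) to 1.0 (fully open); "finger_force": force on a finger pad.
Only numpy, scipy, OpenCV 4.12 (cv2) and the standard library are available. Lean on these libraries where they do the work, as an engineer would, in place of code of your own. Each camera call takes 0.05 s, during which the arm holds its last target. There are 200 camera calls.

## Task

Put the brass bar lying down in the walled tray of the wooden caddy and stand the round coin tube upright in the caddy's round seat, while the caddy stays on the scale. Then lift the loaded caddy by its handle at least 8 cm clear of the scale and hold it there level and still for two seconds; finish while still holding it up, with nothing put down or let go. Never tip the caddy, and leave the book, hammer, loupe and coin case alone.

Things in the scene. Friction and masses are not known exactly. Their poses are not given: they have to be found in the camera images.
- scale: Grey bench scale fixed to the table, with a steel pan 150 x 160 mm whose top is 45 mm above the table; its housing is 170 x 180 mm and its low display faces its -x side. Origin: centre of its underside, on the table; z up. The caddy starts on the pan. Its place and yaw vary.
- caddy: Loose wooden carrying caddy, about 0.35 kg, standing on the scale's pan. Base board 130 mm (x) by 210 mm (y), 6 mm thick. On the +y side a round seat, on the -y side a walled rectangular tray, and over the middle (y = 0) a straight handle along x. Origin: centre of its underside; z up. Its yaw on the scale varies.
- caddy_grip (a point): Centre of the caddy's handle, 85 mm above the caddy's underside, axes as the caddy's. The handle is a flat-sided wooden bar along x, 130 mm long, 16 mm thick (y) and 26 mm tall (13 mm above and below this point), carried on two posts at x = +-50 mm and free between them. The middle of the handle lies within a few mm above the empty caddy's centre of mass. Loaded, the caddy weighs up to 0.95 kg, so grip firmly (about 40 N or more) to keep it level.
- caddy_seat (a point): Centre of the round seat, on the caddy's base board (6 mm above the caddy's underside), 55 mm to +y of the handle; axes as the caddy's. The seat is a wooden rim of 28 mm inner and 34 mm outer radius that stands 10 mm above the board; there are no other walls on this side.
- caddy_tray (a point): Centre of the walled tray's floor, on the base board (6 mm above the caddy's underside), 54 mm to -y of the handle; axes as the caddy's. The tray measures 118 mm (x) by 91 mm (y) inside and its walls stand 16 mm above its floor.
- bar_center (a point): Centre of the brass bar, lying loose on the table to one side of the scale: 58 mm long (x), 28 mm wide (y), 20 mm tall (z), about 0.26 kg; this point is 10 mm above its underside.
- tube_center (a point): Centre of the closed round coin tube, white with a grey lid of the same diameter, standing loose on the table on the other side of the scale: 40 mm in diameter, 50 mm tall, about 0.2 kg; this point is 25 mm above its underside; z is its axis. Held by its upper half, it can be set in the seat without the fingers meeting the rim.
- book: Bystander: yellow book 150 x 210 x 19 mm lying on the table. Origin: centre of its underside.
- hammer: Bystander: small hammer, 220 mm long, lying on the table.
- loupe: Bystander: black eye loupe, 36 mm in diameter, 30 mm tall. Origin: centre of its underside.
- case: Bystander: flat black coin case 60 x 85 x 9 mm with one coin. Origin: centre of its underside.
There are look-alikes about, which are no part of the job. There is more than one size of the part that bears bar_center; the job needs the middle-sized.

How it is judged:
On the way, in this order (a step that is already met when the one before it is completed fails the run):
1. the bar lies in the tray and the tube stands in the round seat, both let go, with the caddy still on the scale (x of bar_center in the frame of caddy between -0.055 and 0.055 m and y of bar_center in the frame of caddy between -0.096 and -0.014 m and z of bar_center in the frame of caddy between 0.005 and 0.026 m and horizontal distance between tube_center and caddy_seat below 0.015 m and z of tube_center in the frame of caddy between 0.02 and 0.036 m and angle between tube_center's own z axis and vertical below 0.2 rad and z of caddy in the frame of scale below 0.055 m and contact force between caddy and scale above 0.5 N and contact force between the fingers and bar below 0.05 N and contact force between the fingers and tube below 0.05 N), for 0.2 s.
2. the loaded caddy is held at least 8 cm clear of the scale, level and still, for one second (x of bar_center in the frame of caddy between -0.055 and 0.055 m and y of bar_center in the frame of caddy between -0.096 and -0.014 m and z of bar_center in the frame of caddy between 0.005 and 0.026 m and horizontal distance between tube_center and caddy_seat below 0.015 m and z of tube_center in the frame of caddy between 0.02 and 0.036 m and angle between tube_center's own z axis and vertical below 0.2 rad and z of caddy in the frame of scale above 0.125 m and angle between caddy's own z axis and vertical below 0.12 rad and contact force between the fingers and caddy above 1 N and contact force between caddy and scale below 0.05 N and linear speed of caddy below 0.04 m/s and angular speed of caddy below 0.25 rad/s), for 1 s.
At the end, for the whole second after the job is handed in: Held by the fingers, the caddy is 80 mm or more above the pan, tilted under 0.12 rad, still (under 0.04 m/s, 0.25 rad/s); the bar lies in the tray (centre inside its walls, under 26 mm above the underside); the tube is upright (0.2 rad) in the seat (centre within 15 mm) (all of step 2); the arm keeps its last pose, push and grip.
It fails at once if the caddy is tipped by more than 0.35 rad (angle between caddy's own z axis and vertical above 0.35 rad).
It fails at once if the book is moved by more than 3 cm (distance of book from where it was at the start of the episode above 0.03 m).
It fails at once if the hammer is moved by more than 3 cm (distance of hammer from where it was at the start of the episode above 0.03 m).
It fails at once if the loupe is moved by more than 3 cm (distance of loupe from where it was at the start of the episode above 0.03 m).
It fails at once if the case is moved by more than 3 cm (distance of case from where it was at the start of the episode above 0.03 m).
It also fails if it takes over 69 s, if anything falls off the work surface, if the arm or the gripper's body presses on something with over 40 N, if the wrist force passes 120 N, or if a joint passes its speed limit or range.

## Working session

There is one attempt and no reset: what is moved stays moved. The work goes in short steps, Python scripts to look and compute and a tool call to move; the robot and the scene stay as the last step left them, time stands still between calls to the robot, and variables do not carry over. Pictures are saved under pics/ and viewed, at most 10 in all, crops included, and the job is handed in when it is done.

Besides the shell and the picture viewer there is one more tool, called after "Request:" as name(argument=value, ...) on one line, values as JSON. drive_tool: Moves the arm, as the interface text tells. Its arguments: {"type":"object","properties":{"motion":{"type":"array"},"newtons":{"type":"number"}},"required":["motion"]}

```bash
mkdir -p pics
cat > h.py <<'E'
import numpy as np, cv2
from scipy.spatial.transform import Rotation as R
from cell import arm
def cloud(name):
    o=arm.get_obs(); im,d=arm.get_image(name); p=arm.camera_params(name)
    h,w=d.shape; u,v=np.meshgrid(np.arange(w),np.arange(h))
    n=cv2.undistortPoints(np.stack([u,v],-1).reshape(-1,1,2).astype(float),np.array(p["mtx"]),np.array(p["D"])).reshape(h,w,2)
    P=np.dstack([n*d[...,None],d])
    if name=="wrist":
        M=np.array(p["mount"]); P=P@M[:3,:3].T+M[:3,3]
        P=P@R.from_quat(o["tcp_rot"]).as_matrix().T+np.array(o["position"])
    else:
        Rm=cv2.Rodrigues(np.array(p["rvec"],float))[0]; P=(P-np.array(p["tvec"]).ravel())@Rm
    P[d==0]=np.nan
    return im,P
E
python3 - <<'E'
from h import *
for n in ("top","side"):
    im,P=cloud(n); cv2.imwrite(f"pics/{n}0.png",cv2.resize(im,(800,600))); np.save(n+"0.npy",P)
    np.save(n+"im.npy",im)
o=arm.get_obs(); print(o)
E
```

```text
{'clock': 0.1, 'joint_positions': array([-1.35801517,  0.46826741, -0.01158757,  1.60348327,  0.00600196,
        1.07142218, -0.05631742]), 'qvel': array([ 0.00231535, -0.00169888,  0.00151337, -0.00110439,  0.00063076,
       -0.00140931, -0.00045733]), 'joint_torque': array([ 1.42638339e-03, -5.21648419e+01, -1.22561210e-02, -2.44364440e+01,
       -5.67386951e-02,  1.42057988e-02,  5.68021551e-05]), 'position': array([0.16440313, 0.62837765, 0.23576964]), 'tcp_rot': array([ 1.27589208e-01,  9.91826798e-01, -7.72096813e-04, -3.79934289e-05]), 'contact_force': array([0.47159099, 0.48003247, 0.55278998]), 'ft_torque': array([ 0.01784121, -0.03673862, -0.01095603]), 'finger_force': 0.0, 'grip_width': 1.0009315624761412}
```

View pics/top0.png

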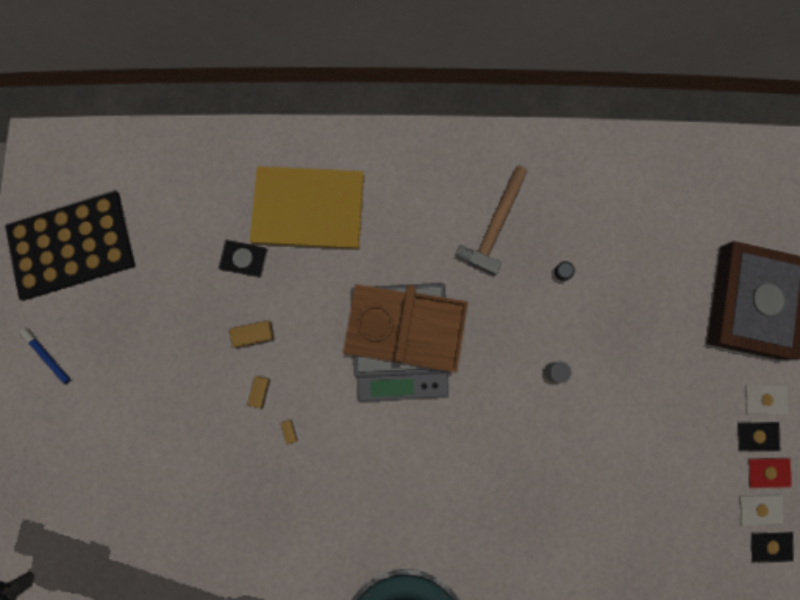

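View pics/side0.png

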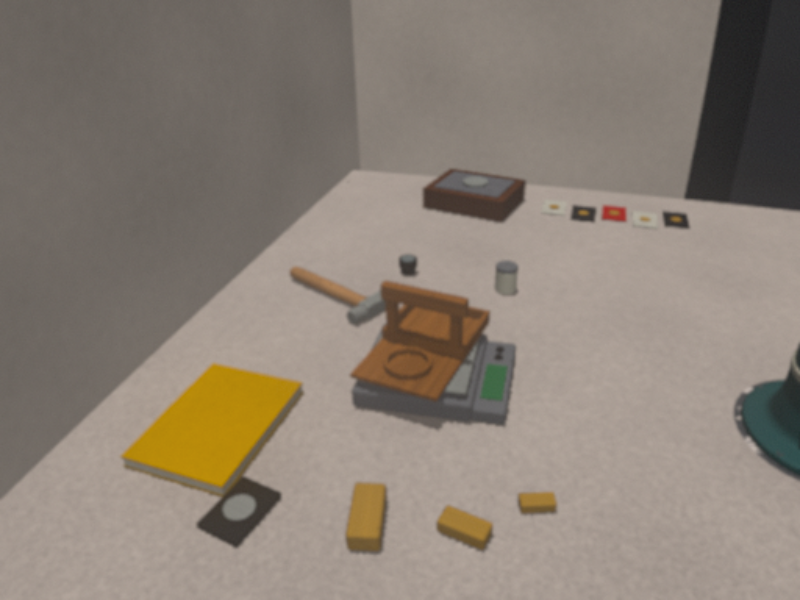

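Top view (800×600): bars at (251,334) large, (258,392) middle, (289,432) small. The tube is at (558,372) and the loupe at (565,270). The caddy is on the scale with its seat at (375,323), handle at (405,327) and tray to the right. The side view agrees.

Run:
```python
from h import *
im=np.load("topim.npy"); P=np.load("top0.npy")
def roi(u,v,r):
    m=np.zeros(im.shape[:2],bool); u=int(u*.64);v=int(v*.64); m[v-r:v+r+1,u-r:u+r+1]=1; return m
hsv=cv2.cvtColor(im,cv2.COLOR_BGR2HSV)
for n,(u,v,r) in dict(big=(251,334,20),mid=(258,392,15),small=(289,432,13)).items():
    m=roi(u,v,r)&(hsv[...,1]>110)
    Q=P[m]; z=np.nanpercentile(Q[:,2],80); Q=Q[(Q[:,2]>z-.006)]
    b=cv2.minAreaRect((Q[:,:2]*1000).astype(np.float32)); bp=cv2.boxPoints(b)
    print(n,len(Q),z,b)
m=roi(558,372,15); Q=P[m]; Q=Q[Q[:,2]>.04]; print("tube",len(Q),cv2.minEnclosingCircle((Q[:,:2]*1000).astype(np.float32)),Q.mean(0))
m=roi(405,327,55); Q=P[m]; H=Q[Q[:,2]>.125]; print("handle",len(H),H.mean(0),np.percentile(H[:,2],90),cv2.minAreaRect((H[:,:2]*1000).astype(np.float32)))
H=Q[(Q[:,2]>.047)&(Q[:,2]<.085)&(hsv[m][:,1]>80)]; print("base",cv2.minAreaRect((H[:,:2]*1000).astype(np.float32)),np.percentile(H[:,2],[10,50,90]))
```

```text
big 318 0.028379933494287742 ((546.95703125, 296.5801696777344), (36.90370559692383, 78.52610778808594), 13.1329345703125)
mid 169 0.021398194354115847 ((438.9505615234375, 280.0456237792969), (26.940298080444336, 55.65755844116211), 75.86380767822266)
small 89 0.01563082602651013 ((365.9659423828125, 221.61337280273438), (39.30228805541992, 18.96569061279297), 18.709993362426758)
tube 142 ((482.6781005859375, -278.07244873046875), 19.816946029663086) [ 0.48179168 -0.27773451  0.0498481 ]
handle 300 [0.55901132 0.00710966 0.14259584] 0.1450318070290762 ((559.48095703125, 7.124185562133789), (15.567349433898926, 129.6107177734375), 81.0744857788086)
base ((559.792724609375, 7.116249084472656), (209.92176818847656, 130.124755859375), 81.07860565185547) [0.04875038 0.05122543 0.06147166]
```

```bash
cat >> h.py <<'E'
def goal(x,y,z,yaw):
    o=arm.get_obs(); R0=R.from_quat(o["tcp_rot"]); a=np.radians(yaw)
    ty=np.array([np.cos(a),np.sin(a),0]); tz=np.array([0,0,-1.]); G=R.from_matrix(np.c_[np.cross(ty,tz),ty,tz])
    print("turn",(R0.inv()*G).as_rotvec(degrees=True).round(1),"shift",(R0.inv().apply(np.array([x,y,z])-o["position"])*100).round(2),"at",np.round(o["position"],4),"t",round(o["clock"],2),"grip",round(o["grip_width"],3),np.round(o["contact_force"],1))
E
python3 -c "
from h import *
goal(.439,.28,.16,75.9)"
```

```text
turn [-0.1  0.  -0.6] shift [-35.38 -26.74   7.62] at [0.1644 0.6284 0.2358] t 0.1 grip 1.001 [0.5 0.5 0.6]
```

Request:
drive_tool(motion=[[[0, 0, -0.6], [-35.4, -26.7, 7.6], -1], [[0, 0, -0.6], [-35.4, -26.7, 7.6], -1], [[0, 0, -0.6], [-35.4, -26.7, 7.6], -1], [[0, 0, -0.6], [-35.4, -26.7, 7.6], -1], [[0, 0, -0.6], [-35.4, -26.7, 7.6], -1], [[0, 0, -0.6], [-35.4, -26.7, 7.6], -1], [[0, 0, -0.6], [-35.4, -26.7, 7.6], -1], [[0, 0, -0.6], [-35.4, -26.7, 7.6], -1]], newtons=40)

```text
clock: 0.77
position: [0.3689, 0.3692, 0.1799]
tcp_rot: [0.122, 0.992, -0.0, -0.0]
contact_force: [0.7, 1.1, 0.3]
grip_width: 1.003
finger_force: 0.0
```

```bash
python3 -c "
from h import *
goal(.439,.28,.16,75.9)"
```

```text
turn [-0.  -0.   0.1] shift [-8.96 -6.95  1.99] at [0.3689 0.3692 0.1799] t 0.77 grip 1.003 [0.7 1.1 0.3]
```

Request:
drive_tool(motion=[[[0, 0, 0], [-9, -7, 2], -1], [[0, 0, 0], [-9, -7, 2], -1], [[0, 0, 0], [-9, -7, 2], -1], [[0, 0, 0], [-9, -7, 2], -1], [[0, 0, 0], [-9, -7, 2], -1]])

```text
clock: 1.18
position: [0.4393, 0.2792, 0.1597]
tcp_rot: [0.125, 0.992, -0.001, -0.0]
contact_force: [-0.3, 0.2, -0.5]
grip_width: 1.003
finger_force: 0.0
```

Run:
```python
from h import *
im,P=cloud("wrist"); cv2.imwrite("pics/w1.png",im)
hsv=cv2.cvtColor(im,cv2.COLOR_BGR2HSV)
m=(hsv[...,1]>110)&(P[...,2]>.015)&(P[...,2]<.03)&(np.hypot(P[...,0]-.439,P[...,1]-.28)<.045)
Q=P[m]; print(len(Q),np.median(Q[:,2]),cv2.minAreaRect((Q[:,:2]*1000).astype(np.float32)))
goal(.439,.28,.025,75.9)
```

```text
1514 0.019806088306481673 ((438.6799011230469, 282.154541015625), (26.33820152282715, 56.341487884521484), 76.54186248779297)
turn [-0. -0. -0.] shift [-0.1  -0.09 13.5 ] at [0.4383 0.2811 0.16  ] t 1.23 grip 0.999 [-0.9 -0.1  0.7]
```

View pics/w1.png

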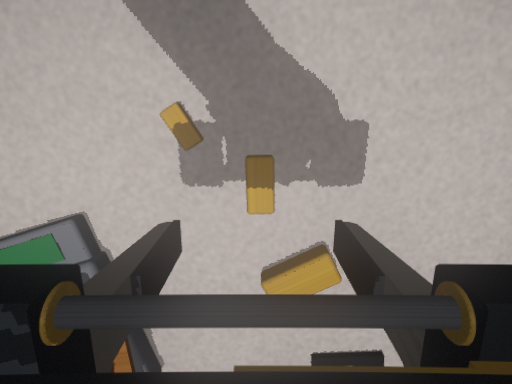

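Wrist view: the middle bar at (260,184) is aligned with the fingers, the small one is at (182,126) and the large one at (300,275). Going down.

Request:
drive_tool(motion=[[[0, 0, 0], [0, 0, 10], -1], [[0, 0, 0], [0, 0, 10], -1], [[0, 0, 0], [0, 0, 10], -1], [[0, 0, 0], [0, 0, 13.4], -1], [[0, 0, 0], [0, 0, 13.4], -1], [[0, 0, 0], [0, 0, 13.4], -1], [[0, 0, 0], [0, 0, 13.4], 1], [[0, 0, 0], [0, 0, 13.4], 1]])

```text
clock: 1.9
position: [0.4378, 0.2826, 0.0265]
tcp_rot: [0.121, 0.993, 0.0, -0.0]
contact_force: [-0.4, -0.3, 1.2]
grip_width: 0.874
finger_force: 0.0
```

Request:
drive_tool(motion=[[[0, 0, 0], [0, 0, 0], 1], [[0, 0, 0], [0, 0, 0], 1], [[0, 0, 0], [0, 0, 0], 1], [[0, 0, 0], [0, 0, 0], 1], [[0, 0, 0], [0, 0, 0], 1], [[0, 0, 0], [0, 0, 0], 1]])

```text
clock: 2.4
position: [0.4386, 0.2813, 0.0264]
tcp_rot: [0.122, 0.992, 0.0, 0.0]
contact_force: [-0.4, -0.1, 1.4]
grip_width: 0.441
finger_force: 0.0
```

Request:
drive_tool(motion=[[[0, 0, 0], [0, 0, 0], 1], [[0, 0, 0], [0, 0, 0], 1], [[0, 0, 0], [0, 0, 0], 1], [[0, 0, 0], [0, 0, 0], 1], [[0, 0, 0], [0, 0, 0], 1], [[0, 0, 0], [0, 0, 0], 1]])

```text
clock: 2.9
position: [0.4386, 0.2813, 0.0263]
tcp_rot: [0.122, 0.992, 0.0, 0.0]
contact_force: [0.5, 0.4, -0.1]
grip_width: 0.304
finger_force: 40.0
```

Request:
drive_tool(motion=[[[0, 0, 0], [0, 0, -8], 1], [[0, 0, 0], [0, 0, -8], 1], [[0, 0, 0], [0, 0, -20], 1], [[0, 0, 0], [0, 0, -20], 1], [[0, 0, 0], [0, 0, -20], 1], [[0, 0, 0], [0, 0, -20], 1], [[0, 0, 0], [0, 0, -20], 1]])

```text
clock: 3.48
position: [0.4391, 0.2818, 0.2279]
tcp_rot: [0.122, 0.992, 0.001, 0.001]
contact_force: [0.3, -0.7, -2.2]
grip_width: 0.298
finger_force: 40.0
```

```bash
python3 -c "
from h import *
goal(.5503,-.0515,.23,-8.9)"
```

```text
turn [ 0.2 -0.  84.8] shift [-18.88 -29.63  -0.26] at [0.4391 0.2818 0.2279] t 3.48 grip 0.298 [ 0.3 -0.7 -2.2]
```

Request:
drive_tool(motion=[[[0, 0, 84.8], [-18.9, -29.6, 0], 1], [[0, 0, 84.8], [-18.9, -29.6, 0], 1], [[0, 0, 84.8], [-18.9, -29.6, 0], 1], [[0, 0, 84.8], [-18.9, -29.6, 0], 1], [[0, 0, 84.8], [-18.9, -29.6, 0], 1], [[0, 0, 84.8], [-18.9, -29.6, 0], 1], [[0, 0, 84.8], [-18.9, -29.6, 0], 1], [[0, 0, 84.8], [-18.9, -29.6, 0], 1]])

```text
clock: 4.15
position: [0.5428, -0.0368, 0.2238]
tcp_rot: [0.586, 0.811, -0.002, -0.002]
contact_force: [1.0, 0.1, -2.3]
grip_width: 0.302
finger_force: 40.0
```

```bash
python3 -c "
from h import *
goal(.5505,-.0505,.23,-8.9)"
```

```text
turn [-0.3  0.  27.2] shift [-1.54  0.29 -0.63] at [ 0.5428 -0.0368  0.2238] t 4.15 grip 0.302 [ 1.   0.1 -2.3]
```

Request:
drive_tool(motion=[[[0, 0, 27.2], [-1.5, 0.3, 0], 1], [[0, 0, 27.2], [-1.5, 0.3, 0], 1], [[0, 0, 27.2], [-1.5, 0.3, 0], 1], [[0, 0, 27.2], [-1.5, 0.3, 0], 1], [[0, 0, 27.2], [-1.5, 0.3, 0], 1], [[0, 0, 27.2], [-1.5, 0.3, 0], 1], [[0, 0, 27.2], [-1.5, 0.3, 0], 1]])

```text
clock: 4.73
position: [0.5511, -0.0478, 0.2249]
tcp_rot: [0.757, 0.653, -0.001, -0.001]
contact_force: [0.1, 0.8, -3.0]
grip_width: 0.3
finger_force: 40.0
```

```bash
python3 -c "
from h import *
goal(.5505,-.0505,.09,-8.9)
im,P=cloud('wrist'); cv2.imwrite('pics/w2.png',im)
m=(P[...,2]>.135)&(P[...,2]<.15)&(abs(P[...,0]-.56)<.08)&(abs(P[...,1]-.007)<.03)
Q=P[m]; print(len(Q),cv2.minAreaRect((Q[:,:2]*1000).astype(np.float32)))"
```

```text
turn [-0.1  0.   0.5] shift [-0.26  0.02 13.49] at [ 0.5511 -0.0478  0.2249] t 4.73 grip 0.3 [ 0.1  0.8 -3. ]
3815 ((560.5357055664062, 7.358829498291016), (16.795181274414062, 130.33177185058594), 81.14750671386719)
```

View pics/w2.png

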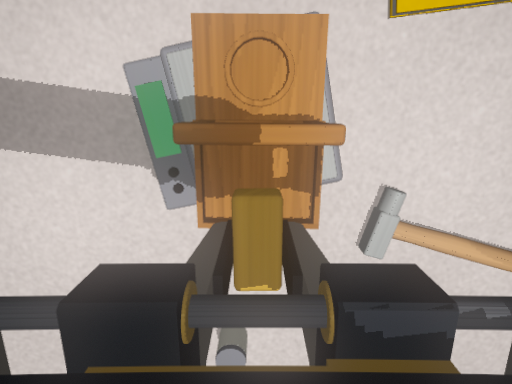

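The bar is held square at (257,240), with the handle at y=133 px and the tray below it. I'll check the camera mount offset before descending.

```bash
python3 -c "
from h import *
print(np.round(arm.camera_params('wrist')['mount'],3))
goal(.5503,-.052,.08,-8.9)"
```

```text
[[-0.    -0.966 -0.257  0.073]
 [ 1.     0.    -0.001  0.001]
 [ 0.001 -0.257  0.966 -0.148]
 [ 0.     0.     0.     1.   ]]
turn [-0.1  0.   0.5] shift [-4.100e-01 -1.000e-02  1.453e+01] at [ 0.5513 -0.0479  0.2253] t 4.78 grip 0.296 [ 0.2  0.9 -2.8]
```

Request:
drive_tool(motion=[[[0, 0, 0.5], [-0.4, 0, 4], 1], [[0, 0, 0.5], [-0.4, 0, 8], 1], [[0, 0, 0.5], [-0.4, 0, 11], 1], [[0, 0, 0.5], [-0.4, 0, 12.5], 1], [[0, 0, 0.5], [-0.4, 0, 13.5], 1], [[0, 0, 0.5], [-0.4, 0, 14.3], 1], [[0, 0, 0.5], [-0.4, 0, 14.3], 1], [[0, 0, 0.5], [-0.4, 0, 14.3], 1]])

```text
clock: 5.45
position: [0.5519, -0.0521, 0.0839]
tcp_rot: [0.761, 0.649, 0.0, 0.0]
contact_force: [-0.5, 0.9, -1.9]
grip_width: 0.302
finger_force: 40.0
```

```bash
python3 -c "
from h import *
goal(.5503,-.052,.079,-8.9)"
```

```text
turn [ 0.1 -0.  -0.1] shift [-0.01 -0.16  0.49] at [ 0.5519 -0.0521  0.0839] t 5.45 grip 0.302 [-0.5  0.9 -1.9]
```

Request:
drive_tool(motion=[[[0, 0, 0], [0, 0, 0.5], 1], [[0, 0, 0], [0, 0, 0.5], 1], [[0, 0, 0], [0, 0, 0.5], 1], [[0, 0, 0], [0, 0, 0.5], -0.1], [[0, 0, 0], [0, 0, 0.5], -0.1], [[0, 0, 0], [0, 0, 0.5], -0.1], [[0, 0, 0], [0, 0, 0.5], -0.1], [[0, 0, 0], [0, 0, 0.5], -0.1]])

```text
clock: 6.12
position: [0.5515, -0.052, 0.0785]
tcp_rot: [0.761, 0.649, 0.0, 0.0]
contact_force: [0.0, 0.3, 0.5]
grip_width: 0.548
finger_force: 0.0
```

Request:
drive_tool(motion=[[[0, 0, 0], [0, 0, -2], -0.1], [[0, 0, 0], [0, 0, -6], -0.1], [[0, 0, 0], [0, 0, -10], -1], [[0, 0, 0], [0, 0, -14], -1], [[0, 0, 0], [0, 0, -14], -1], [[0, 0, 0], [0, 0, -14], -1]])

```text
clock: 6.62
position: [0.5527, -0.052, 0.2207]
tcp_rot: [0.761, 0.649, 0.002, 0.001]
contact_force: [0.0, 0.1, -1.3]
grip_width: 0.816
finger_force: 0.0
```

```bash
python3 -c "
from h import *
im,P=cloud('wrist'); cv2.imwrite('pics/w3.png',im)
hsv=cv2.cvtColor(im,cv2.COLOR_BGR2HSV)
m=(P[...,2]>.066)&(P[...,2]<.08)&(abs(P[...,0]-.55)<.05)&(abs(P[...,1]+.05)<.05)&(hsv[...,0]>17)
Q=P[m]; print(len(Q),cv2.minAreaRect((Q[:,:2]*1000).astype(np.float32)))
goal(.482,-.278,.17,-30)"
```

```text
1488 ((552.3642578125, -51.28556823730469), (57.45179748535156, 27.591278076171875), 81.55777740478516)
turn [ 0.1 -0.1 21. ] shift [-23.44  -3.31   4.85] at [ 0.5514 -0.0518  0.2188] t 6.67 grip 0.859 [-0.3  0.3  0.1]
```

View pics/w3.png

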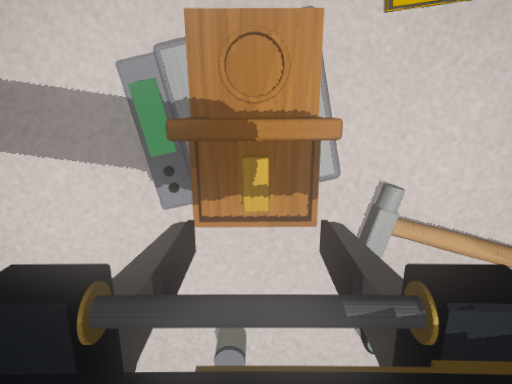

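The bar lies in the tray at (256,185). Next is the tube.

Request:
drive_tool(motion=[[[0, 0, 21], [-23.4, -3.3, 0], -1], [[0, 0, 21], [-23.4, -3.3, 0], -1], [[0, 0, 21], [-23.4, -3.3, 0], -1], [[0, 0, 21], [-23.4, -3.3, 0], -1], [[0, 0, 21], [-23.4, -3.3, 4.8], -1], [[0, 0, 21], [-23.4, -3.3, 4.8], -1], [[0, 0, 21], [-23.4, -3.3, 4.8], -1], [[0, 0, 21], [-23.4, -3.3, 4.8], -1]])

```text
clock: 7.33
position: [0.4787, -0.2794, 0.1674]
tcp_rot: [0.868, 0.497, -0.002, -0.002]
contact_force: [-0.2, -0.1, -0.3]
grip_width: 0.999
finger_force: 0.0
```

```bash
python3 -c "
from h import *
im,P=cloud('wrist')
m=(P[...,2]>.045)&(P[...,2]<.055)&(np.hypot(P[...,0]-.482,P[...,1]+.278)<.035)
Q=P[m]; c,r=cv2.minEnclosingCircle((Q[:,:2]*1000).astype(np.float32)); print(len(Q),c,r)
goal(c[0]/1000,c[1]/1000,.039,-30)"
```

```text
1480 (482.590087890625, -278.1964416503906) 20.03217315673828
turn [-0.2  0.1 -0.2] shift [ 0.09  0.25 12.94] at [ 0.4805 -0.2779  0.1684] t 7.38 grip 1.003 [ 0.  -0.4  0. ]
```

Request:
drive_tool(motion=[[[0, 0, 0], [0.1, 0.2, 4], -1], [[0, 0, 0], [0.1, 0.2, 8], -1], [[0, 0, 0], [0.1, 0.2, 11], -1], [[0, 0, 0], [0.1, 0.2, 12.8], -1], [[0, 0, 0], [0.1, 0.2, 12.8], -1], [[0, 0, 0], [0.1, 0.2, 12.8], 1], [[0, 0, 0], [0.1, 0.2, 12.8], 1], [[0, 0, 0], [0.1, 0.2, 12.8], 1]])

```text
clock: 8.05
position: [0.4856, -0.278, 0.044]
tcp_rot: [0.866, 0.5, 0.001, 0.001]
contact_force: [0.2, 0.2, 0.1]
grip_width: 0.806
finger_force: 0.0
```

Request:
drive_tool(motion=[[[0, 0, 0], [0, 0, 0], 1], [[0, 0, 0], [0, 0, 0], 1], [[0, 0, 0], [0, 0, 0], 1], [[0, 0, 0], [0, 0, 0], 1], [[0, 0, 0], [0, 0, 0], 1], [[0, 0, 0], [0, 0, 0], 1], [[0, 0, 0], [0, 0, 0], 1], [[0, 0, 0], [0, 0, 0], 1]])

```text
clock: 8.72
position: [0.484, -0.2779, 0.0424]
tcp_rot: [0.866, 0.5, 0.0, -0.0]
contact_force: [-1.7, 1.6, 4.9]
grip_width: 0.427
finger_force: 40.0
```

```bash
python3 -c "
from h import *
goal(.4826,-.278,.23,-30)"
```

```text
turn [-0.  -0.  -0.1] shift [ -0.07  -0.12 -18.76] at [ 0.484  -0.2779  0.0424] t 8.72 grip 0.427 [-1.7  1.6  4.9]
```

Request:
drive_tool(motion=[[[0, 0, 0], [0, 0, -4], 1], [[0, 0, 0], [0, 0, -8], 1], [[0, 0, 0], [0, 0, -12], 1], [[0, 0, 0], [0, 0, -16], 1], [[0, 0, 0], [0, 0, -20], 1], [[0, 0, 0], [0, 0, -20], 1], [[0, 0, 0], [0, 0, -20], 1]])

```text
clock: 9.3
position: [0.4852, -0.2785, 0.244]
tcp_rot: [0.866, 0.5, 0.002, 0.002]
contact_force: [0.6, 0.3, -2.3]
grip_width: 0.434
finger_force: 40.0
```

```bash
python3 -c "
from h import *
goal(.568,.0614,.24,-8.9)"
```

```text
turn [  0.3  -0.  -21.1] shift [33.57 -9.85  0.41] at [ 0.4852 -0.2785  0.244 ] t 9.3 grip 0.434 [ 0.6  0.3 -2.3]
```

Request:
drive_tool(motion=[[[0, 0, -21.1], [33.6, -9.8, 0], 1], [[0, 0, -21.1], [33.6, -9.8, 0], 1], [[0, 0, -21.1], [33.6, -9.8, 0], 1], [[0, 0, -21.1], [33.6, -9.8, 0], 1], [[0, 0, -21.1], [33.6, -9.8, 0], 1], [[0, 0, -21.1], [33.6, -9.8, 0], 1], [[0, 0, -21.1], [33.6, -9.8, 0], 1], [[0, 0, -21.1], [33.6, -9.8, 0], 1]])

```text
clock: 9.97
position: [0.5624, 0.0478, 0.2399]
tcp_rot: [0.76, 0.65, -0.002, -0.001]
contact_force: [1.5, -0.7, -2.2]
grip_width: 0.426
finger_force: 40.0
```

```bash
python3 -c "
from h import *
goal(.568,.0614,.23,-8.9)"
```

```text
turn [-0.2  0.1 -0.1] shift [1.43 0.35 0.98] at [0.5624 0.0478 0.2399] t 9.97 grip 0.426 [ 1.5 -0.7 -2.2]
```

Request:
drive_tool(motion=[[[0, 0, 0], [1.4, 0.3, 1], 1], [[0, 0, 0], [1.4, 0.3, 1], 1], [[0, 0, 0], [1.4, 0.3, 1], 1], [[0, 0, 0], [1.4, 0.3, 1], 1]])

```text
clock: 10.3
position: [0.5679, 0.0572, 0.2309]
tcp_rot: [0.761, 0.649, -0.002, -0.0]
contact_force: [1.4, -0.2, -1.4]
grip_width: 0.43
finger_force: 40.0
```

```bash
python3 -c "
from h import *
im,P=cloud('wrist'); cv2.imwrite('pics/w4.png',im)
m=(P[...,2]>.057)&(P[...,2]<.066)&(np.hypot(P[...,0]-.568,P[...,1]-.0614)<.04)
Q=P[m]; print(len(Q),cv2.minEnclosingCircle((Q[:,:2]*1000).astype(np.float32)) if len(Q) else 0)
goal(.568,.0614,.095,-8.9)"
```

```text
867 ((569.3536987304688, 61.48880386352539), 33.836402893066406)
turn [-0.1  0.1 -0.2] shift [ 0.46 -0.07 13.65] at [0.5681 0.0569 0.2315] t 10.35 grip 0.426 [-0.  -0.2 -1.1]
```

View pics/w4.png

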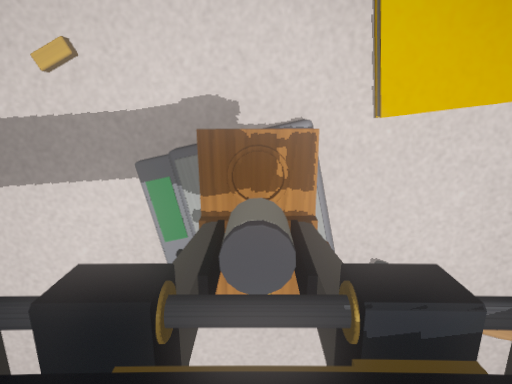

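The tube is held upright (lid at (258,250) px) and the seat ring is at (259,173) px, measured at about (0.569, 0.0615). Descending.

Request:
drive_tool(motion=[[[0, 0, 0], [0.5, 0, 4], 1], [[0, 0, 0], [0.5, 0, 8], 1], [[0, 0, 0], [0.5, 0, 11], 1], [[0, 0, 0], [0.5, 0, 11.5], 1], [[0, 0, 0], [0.5, 0, 11.5], 1], [[0, 0, 0], [0.5, 0, 11.5], 1]])

```text
clock: 10.85
position: [0.5706, 0.0627, 0.1187]
tcp_rot: [0.761, 0.649, 0.001, 0.001]
contact_force: [0.9, -0.8, -0.6]
grip_width: 0.427
finger_force: 40.0
```

```bash
python3 -c "
from h import *
goal(.5687,.0614,.095,-8.9)"
```

```text
turn [ 0.1 -0.  -0.2] shift [-0.16 -0.17  2.37] at [0.5706 0.0627 0.1187] t 10.85 grip 0.427 [ 0.9 -0.8 -0.6]
```

Request:
drive_tool(motion=[[[0, 0, 0], [-0.1, -0.1, 1.2], 1], [[0, 0, 0], [-0.1, -0.1, 1.8], 1], [[0, 0, 0], [-0.1, -0.1, 2.4], 1], [[0, 0, 0], [-0.1, -0.1, 2.4], 1], [[0, 0, 0], [-0.1, -0.1, 2.4], 1], [[0, 0, 0], [-0.1, -0.1, 2.4], 1]])

```text
clock: 11.35
position: [0.5684, 0.0632, 0.0934]
tcp_rot: [0.76, 0.65, 0.0, 0.0]
contact_force: [-0.5, -0.1, -1.9]
grip_width: 0.426
finger_force: 40.0
```

Near contact, so releasing and retreating.

Request:
drive_tool(motion=[[[0, 0, 0], [0, 0, 0], 1], [[0, 0, 0], [0, 0, 0], -0.5], [[0, 0, 0], [0, 0, 0], -0.5], [[0, 0, 0], [0, 0, 0], -0.5], [[0, 0, 0], [0, 0, 0], -0.5], [[0, 0, 0], [0, 0, 0], -0.5], [[0, 0, 0], [0, 0, 0], -0.5]])

```text
clock: 11.93
position: [0.5684, 0.0631, 0.0934]
tcp_rot: [0.76, 0.65, 0.0, 0.0]
contact_force: [-0.7, -0.2, 0.5]
grip_width: 0.75
finger_force: 0.0
```

Request:
drive_tool(motion=[[[0, 0, 0], [0, 0, -2], -0.5], [[0, 0, 0], [0, 0, -6], -0.5], [[0, 0, 0], [0, 0, -10], -0.5], [[0, 0, 0], [0, 0, -14], -0.5], [[0, 0, 0], [0, 0, -16], -0.5], [[0, 0, 0], [0, 0, -16], -0.5], [[0, 0, 0], [0, 0, -16], -0.5]])

```text
clock: 12.52
position: [0.5688, 0.0633, 0.2543]
tcp_rot: [0.76, 0.65, 0.001, 0.0]
contact_force: [-0.1, 0.6, -0.0]
grip_width: 0.751
finger_force: 0.0
```

```bash
python3 -c "
from h import *
im,P=cloud('wrist'); cv2.imwrite('pics/w5.png',im)
m=(P[...,2]>.095)&(P[...,2]<.107)&(np.hypot(P[...,0]-.568,P[...,1]-.0614)<.035)
Q=P[m]; print(len(Q),cv2.minEnclosingCircle((Q[:,:2]*1000).astype(np.float32)),np.median(Q[:,2]))
m=(P[...,2]>.135)&(P[...,2]<.15)&(abs(P[...,0]-.56)<.08)&(abs(P[...,1]-.007)<.03)
Q=P[m]; print(len(Q),cv2.minAreaRect((Q[:,:2]*1000).astype(np.float32)) if len(Q) else 0)
goal(.5605,.0073,.23,81.1)
goal(.5605,.0073,.23,-98.9)
print(arm.get_obs()['joint_positions'])"
```

```text
1160 ((568.8821411132812, 62.12752151489258), 19.871585845947266) 0.10099511282259246
2074 ((561.23095703125, 7.728438377380371), (16.03367042541504, 111.60148620605469), 81.09473419189453)
turn [ -0.  -0. -90.] shift [-5.65  0.14  2.28] at [0.5679 0.0633 0.2528] t 12.57 grip 0.746 [0.4 1.5 0.3]
turn [-0.  0. 90.] shift [-5.65  0.14  2.28] at [0.5679 0.0633 0.2528] t 12.57 grip 0.746 [0.4 1.5 0.3]
[-0.6120111   0.34057198  0.55533461  1.81241218 -0.20529519  1.04646647
 -0.13488637]
```

View pics/w5.png

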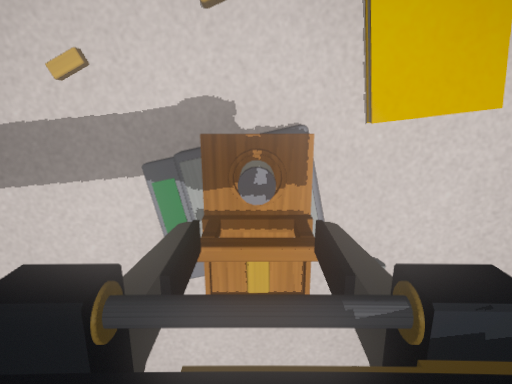

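The tube stands in the seat (centre within 1 mm, top at z=0.101). Now the handle.

Request:
drive_tool(motion=[[[0, 0, -50], [-5.6, 0.1, 0], -0.5], [[0, 0, -50], [-5.6, 0.1, 0], -0.5], [[0, 0, -50], [-5.6, 0.1, 0], -0.5], [[0, 0, -50], [-5.6, 0.1, 0], -0.5], [[0, 0, -50], [-5.6, 0.1, 0], -0.5], [[0, 0, -50], [-5.6, 0.1, 0], -0.5], [[0, 0, -50], [-5.6, 0.1, 0], -0.5], [[0, 0, -50], [-5.6, 0.1, 0], -0.5]])

```text
clock: 13.23
position: [0.5595, 0.0076, 0.2511]
tcp_rot: [0.413, 0.911, -0.001, -0.002]
contact_force: [0.5, -0.6, -0.4]
grip_width: 0.751
finger_force: 0.0
```

Request:
drive_tool(motion=[[[0, 0, -40], [0, 0, 0], -0.3], [[0, 0, -40], [0, 0, 0], -0.3], [[0, 0, -40], [0, 0, 0], -0.3], [[0, 0, -40], [0, 0, 0], -0.3], [[0, 0, -40], [0, 0, 0], -0.3], [[0, 0, -40], [0, 0, 0], -0.3], [[0, 0, -40], [0, 0, 0], -0.3]])

```text
clock: 13.82
position: [0.5598, 0.0076, 0.2517]
tcp_rot: [0.079, 0.997, -0.0, -0.001]
contact_force: [-0.7, 1.2, 0.3]
grip_width: 0.649
finger_force: 0.0
```

```bash
python3 -c "
from h import *
im,P=cloud('wrist')
m=(P[...,2]>.135)&(P[...,2]<.15)&(abs(P[...,0]-.56)<.08)&(abs(P[...,1]-.007)<.03)
Q=P[m]; print(len(Q),cv2.minAreaRect((Q[:,:2]*1000).astype(np.float32)) if len(Q) else 0)
goal(.5605,.0073,.134,81.1)"
```

```text
2510 ((561.001708984375, 7.5740251541137695), (16.00449562072754, 128.90843200683594), 81.22807312011719)
turn [-0.  -0.1 -0.3] shift [-8.000e-02 -1.000e-02  1.179e+01] at [0.56   0.0075 0.2519] t 13.87 grip 0.652 [-0.9 -0.8  0.1]
```

Request:
drive_tool(motion=[[[0, 0, -0.2], [-0.1, 0, 4], -0.3], [[0, 0, -0.2], [-0.1, 0, 8], -0.3], [[0, 0, -0.2], [-0.1, 0, 10.5], -0.3], [[0, 0, -0.2], [-0.1, 0, 11.7], -0.3], [[0, 0, -0.2], [-0.1, 0, 11.7], -0.3], [[0, 0, -0.2], [-0.1, 0, 11.7], -0.3], [[0, 0, -0.2], [-0.1, 0, 11.7], -0.3]])

```text
clock: 14.45
position: [0.5629, 0.0075, 0.1378]
tcp_rot: [0.077, 0.997, 0.0, 0.001]
contact_force: [0.4, -0.6, 0.6]
grip_width: 0.647
finger_force: 0.0
```

Request:
drive_tool(motion=[[[0, 0, 0], [0, 0, 0], 1], [[0, 0, 0], [0, 0, 0], 1], [[0, 0, 0], [0, 0, 0], 1], [[0, 0, 0], [0, 0, 0], 1], [[0, 0, 0], [0, 0, 0], 1], [[0, 0, 0], [0, 0, 0], 1], [[0, 0, 0], [0, 0, 0], 1], [[0, 0, 0], [0, 0, 0], 1]], newtons=55)

```text
clock: 15.12
position: [0.5616, 0.0072, 0.1364]
tcp_rot: [0.076, 0.997, -0.0, -0.0]
contact_force: [0.3, -0.9, 2.5]
grip_width: 0.169
finger_force: 55.0
```

Request:
drive_tool(motion=[[[0, 0, 0], [0, 0, 0], 1], [[0, 0, 0], [0, 0, 0], 1], [[0, 0, 0], [0, 0, 0], 1], [[0, 0, 0], [0, 0, 0], 1]])

```text
clock: 15.45
position: [0.5616, 0.0072, 0.1364]
tcp_rot: [0.076, 0.997, -0.0, 0.0]
contact_force: [-0.4, -1.0, 2.8]
grip_width: 0.17
finger_force: 55.0
```

Gripped. Lifting gently by 11.5 cm.

Request:
drive_tool(motion=[[[0, 0, 0], [0, 0, -0.5], 1], [[0, 0, 0], [0, 0, -1.2], 1], [[0, 0, 0], [0, 0, -2], 1], [[0, 0, 0], [0, 0, -3], 1], [[0, 0, 0], [0, 0, -4], 1], [[0, 0, 0], [0, 0, -5], 1], [[0, 0, 0], [0, 0, -5.5], 1], [[0, 0, 0], [0, 0, -6], 1]])

```text
clock: 16.12
position: [0.5619, 0.0076, 0.1974]
tcp_rot: [0.076, 0.997, 0.0, 0.001]
contact_force: [-0.5, 0.5, -7.6]
grip_width: 0.174
finger_force: 55.0
```

Request:
drive_tool(motion=[[[0, 0, 0], [0, 0, -0.8], 1], [[0, 0, 0], [0, 0, -1.6], 1], [[0, 0, 0], [0, 0, -2.5], 1], [[0, 0, 0], [0, 0, -3.5], 1], [[0, 0, 0], [0, 0, -4.3], 1], [[0, 0, 0], [0, 0, -5], 1], [[0, 0, 0], [0, 0, -5.5], 1], [[0, 0, 0], [0, 0, -5.5], 1]])

```text
clock: 16.78
position: [0.5623, 0.0075, 0.2527]
tcp_rot: [0.076, 0.997, 0.0, 0.001]
contact_force: [-0.4, 0.0, -7.6]
grip_width: 0.17
finger_force: 55.0
```

```bash
python3 -c "
from h import *
goal(.5605,.0073,.25,81.1)
im,P=cloud('side'); cv2.imwrite('pics/s6.png',cv2.resize(im,(800,600)))"
```

```text
turn [0.  0.1 0.1] shift [ 0.17 -0.05  0.26] at [0.5623 0.0075 0.2527] t 16.78 grip 0.17 [-0.4  0.  -7.6]
```

View pics/s6.png

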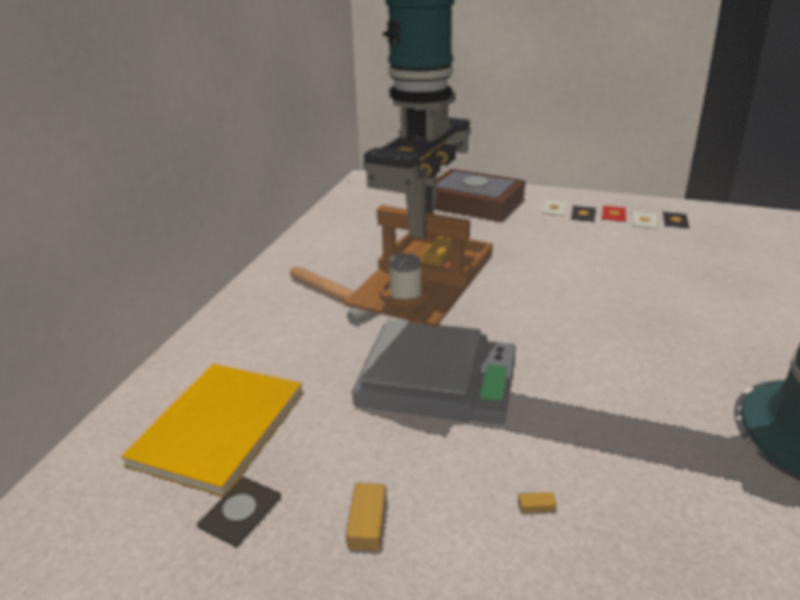

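The caddy hangs level at about (425,270) with both loads in it, well clear of the scale at (435,370). Holding for more than 2 s.

Request:
drive_tool(motion=[[[0, 0, 0], [0, 0, 0], 1], [[0, 0, 0], [0, 0, 0], 1], [[0, 0, 0], [0, 0, 0], 1], [[0, 0, 0], [0, 0, 0], 1], [[0, 0, 0], [0, 0, 0], 1], [[0, 0, 0], [0, 0, 0], 1], [[0, 0, 0], [0, 0, 0], 1], [[0, 0, 0], [0, 0, 0], 1]])

```text
clock: 17.5
position: [0.5616, 0.0075, 0.2512]
tcp_rot: [0.076, 0.997, -0.0, -0.0]
contact_force: [0.7, -0.4, -7.5]
grip_width: 0.168
finger_force: 55.0
```

Request:
drive_tool(motion=[[[0, 0, 0], [0, 0, 0], 1], [[0, 0, 0], [0, 0, 0], 1], [[0, 0, 0], [0, 0, 0], 1], [[0, 0, 0], [0, 0, 0], 1], [[0, 0, 0], [0, 0, 0], 1], [[0, 0, 0], [0, 0, 0], 1], [[0, 0, 0], [0, 0, 0], 1], [[0, 0, 0], [0, 0, 0], 1]])

```text
clock: 18.17
position: [0.5616, 0.0075, 0.2513]
tcp_rot: [0.076, 0.997, 0.0, 0.0]
contact_force: [0.4, -0.7, -7.8]
grip_width: 0.171
finger_force: 55.0
```

Request:
drive_tool(motion=[[[0, 0, 0], [0, 0, 0], 1], [[0, 0, 0], [0, 0, 0], 1], [[0, 0, 0], [0, 0, 0], 1], [[0, 0, 0], [0, 0, 0], 1], [[0, 0, 0], [0, 0, 0], 1], [[0, 0, 0], [0, 0, 0], 1], [[0, 0, 0], [0, 0, 0], 1], [[0, 0, 0], [0, 0, 0], 1]])

```text
clock: 18.83
position: [0.5616, 0.0075, 0.2513]
tcp_rot: [0.076, 0.997, 0.0, 0.0]
contact_force: [0.1, -0.0, -7.8]
grip_width: 0.166
finger_force: 55.0
```

Request:
drive_tool(motion=[[[0, 0, 0], [0, 0, 0], 1], [[0, 0, 0], [0, 0, 0], 1], [[0, 0, 0], [0, 0, 0], 1], [[0, 0, 0], [0, 0, 0], 1], [[0, 0, 0], [0, 0, 0], 1], [[0, 0, 0], [0, 0, 0], 1], [[0, 0, 0], [0, 0, 0], 1], [[0, 0, 0], [0, 0, 0], 1]])

```text
clock: 19.5
position: [0.5616, 0.0075, 0.2513]
tcp_rot: [0.076, 0.997, -0.0, 0.0]
contact_force: [0.5, 0.3, -7.0]
grip_width: 0.171
finger_force: 55.0
```

```bash
python3 -c "
from cell import arm
print(arm.job_done())"
```

```text
the job is handed in; nothing more can be done
None
```

I put the middle-sized bar in the tray and the tube in the seat, lifted the caddy about 11.5 cm off the scale, held it still and level for over 2 s, and handed the job in at about 19.5 s while still holding it; no verdict was returned.

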